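# Fit the stem logger and hold the instrument lid at its balance point

## Task

Take the tall-headed stem logger from the stand and push its stem down into the narrow well inside the open instrument housing until its head sits fully home on the well, and let go of it. Then take the lid by its pull bar and swing it up gently from its open stop to its balance point, where it leans about 10 degrees past upright, away from the housing (the module on its inside shifts the balance) and would fall neither shut nor open. Finish while gripping the bar and holding the lid still there, ready for a colleague to plug in the module; do not let the lid drop or swing shut, and leave the other things alone.

Things in the scene. Friction and masses are not known exactly. Their poses are not given: they have to be found in the camera images.
- logger_head (a point): centre of the head of the tall-headed stem logger (loose, steel, about 70 g): upright cylinder 22 mm across, 44 mm tall, grooved near its top, with a round-ended stem 6 mm across and 42 mm long straight down from its underside. It starts stem down in one of the stand's two holes, head underside on the stand's top. z runs up the axis; the head's underside is 22 mm, the stem's end 64 mm below
- logger_tip (a point): lower end of the stem of the tall-headed logger, on its axis, 64 mm below logger_head
- disc_logger_head (a point): centre of the head of the other logger, which stays in the stand: a flat steel disc 28 mm in diameter and 16 mm high on an equal stem. A bystander; which hole each logger stands in varies
- stand: fixed white plastic block, 124 mm (its x) by 50 mm (its y) by 48 mm high, origin in the centre of its underside; two vertical holes 11 mm wide and 45 mm deep in its top, 36 mm either side of its centre along its x
- housing: fixed open-topped aluminium instrument housing, 204 mm (its x) by 164 mm (its y) by 100 mm high, walls 4 mm, origin in the centre of its underside. The lid's hinge runs along its x at the upper edge of its +y wall. Inside are a green circuit board, two batteries (all below 30 mm) and the steel well
- well_mouth (a point): centre of the mouth of the well, an upright steel tube on the housing's floor: 20 mm outside, bore 9 mm, 43 mm deep; mouth 50 mm above the bench, 50 mm below the housing's rim, at x 45, y -18 mm from the housing's centre (53 and 60 mm from the nearest inner walls). A logger fully home has its head's underside on this mouth, logger_head 22 mm above it
- lid (a joint): lid angle about its hinge, rad: 0 closed, 1.571 upright, 2.30 open on its stop (the start), leaning 42 degrees out past upright, away from the housing. It balances at 1.75, 10 degrees past upright. No spring, almost no friction: let go, it falls. Aluminium frame with clear window, 204 x 164 x 10 mm, 0.5 to 1 kg with the grey module (90 x 74 x 40 mm) on its inner face
- lid_hinge (a point): middle of the lid's hinge pin, 106 mm above the bench and 89 mm in +y from the housing's centre; the pin and the point's x axis run along the housing's x
- lid_bar (a point): middle of the lid's pull bar: round steel, 10 mm across, 104 mm long, parallel to the hinge pin and 211 mm from it in the lid's plane, on two 8 mm posts 92 mm apart, 35 mm free gap to the lid's edge. From the pin it lies, in housing axes, y = -211 cos(a), z = 211 sin(a) mm, a being lid. It can turn between the finger pads
- jar: small amber glass jar with black cap, 54 mm in diameter, 65 mm high, loose, origin in the centre of its underside; a bystander
- screwdriver: screwdriver 190 mm long with black handle, lying loose on the bench along its x; a bystander
- transmitter: steel pressure transmitter on its square foot, 85 by 105 by 142 mm high, loose, 1.6 kg, origin in the centre of its underside; a bystander
Mind the look-alikes: they are no part of the job. What is shaped like the part that bears logger_head but green or turquoise is not meant.

How it is judged:
By the outcome, as a careful person would: the job done as asked, in the order asked, and still so for the second after the job is handed in, while the arm keeps its last pose, push and grip.
It also fails if it takes over 70 s, if anything falls off the work surface, if the arm or the gripper's body presses on something with over 40 N, if the wrist force passes 120 N, or if a joint passes its speed limit or range.

## Robot

A 6-joint arm with a two-finger parallel gripper is mounted at the origin on the work surface. World frame = base frame: x ahead of the robot, y to its left, z up, the work surface at z = 0. Lengths are in m, angles in rad, forces in N, time in s.
With the tool pointing down it reaches from about 0.375 to 0.9 m from the base axis. Payload 3.1 kg.
Tool frame: the origin (TCP) lies between the finger pads; the fingertips stand 14 mm ahead of it and the grasp point (between the pads) lies 5 mm behind it; y points along the fingers, x is the direction in which the jaws open and shut, and the axes are right-handed (so a half turn about y gives the same grasp; the last joint's range is limited). The gripper opens to 87 mm and grips with 3 to 60 N. Pads are 19 mm wide; open, the fingers measure 117 mm over their backs; the gripper's body (75 mm by 190 mm) begins 51 mm behind the grasp point.
Start: joints at [0.984, 0.527, 1.433, -0, 1.181, -0.178], TCP at [0.248, 0.573, 0.212] pointing down, gripper open.
Joint ranges: [-3.08, 3.08], [-0.75, 2.2], [0.22, 2.44], [-1.43, 4.57], [0, 2.65], [-2.85, 2.85]. Speed limits (rad/s): [2.79, 2.79, 3.14, 3.14, 3.14, 3.14].

## Interface

Orientations are given as a rotation vector (axis times angle).
In Python, from cell import manip gives the robot as it stands.
- The arm moves only by the tool carry_out, never from a script. Its argument "targets" is a list of rows, each a list of 3 entries, a list of its own where there are three numbers: the shift along the tool's x, y, z in mm, then the turn, a rotation vector about the tool's x, y, z in rad, then the gripper's target within -1 to 1 (fully open at 1, half-way at 0, shut at -1). In form: [[[x, y, z], [ax, ay, az], fingers], ...]. A call has 1 to 12 rows; each row shifts and turns the commanded pose from where the row before left it, along the tool's axes as they then stand; what a row does not reach is not made up. A row lasts 1/10 s, in which the tool goes at most 50 mm and 8.59 degrees, less where a joint would pass 70% of its speed; a pose out of reach is approached as far as the arm can. A call is refused whole if a number of a shift passes 50 or a number of a turn 0.15, either way. A call with a gripper value outside its range is refused whole. The fingers move at their own pace and stop on an object; "grip_force" is the grip in N (left out, the last holds). Time passes only in rows, so rows that do not move let the fingers close. It gives the time, the measured TCP pose, the force and the opening at its end, in the units of the state.
- manip.sense(): the state, without advancing time (a new reading comes with each control period).
- manip.get_image(name): name is "scene" or "top"; returns a dict with "image" (384x512x3 uint8, red, green, blue), "depth" (384x512 float32, m along the optical axis (not along the pixel's ray), 0 where there is no reading), "intrinsics" (3x3 intrinsics, pixels), "k1" (the pictures are not rectified: a ray, as slopes to the right and down, at radius r is drawn at 1 + k1 r^2 times it, then the intrinsics apply), "xyz" and "orientation" of the camera in the world. Camera axes: x right, y up, looking along -z (the intrinsics and any distortion apply to the point x, -y, -z); pixel columns grow to the right and rows downward; lengths in m; the calibration is good to about 2 mm. A picture is of the moment at which its call begins.
- manip.finish_job(): hands the job in, once; it reports no verdict.
The state is a dict: "clock": time; "joint_pos": joint angles; "qd": joint speeds; "tau": joint torques, N m; "tcp_pos": TCP position; "tool_rot": TCP orientation; "contact_force": force on the tool from outside, world axes, zero at the start; "wrist_torque": the same for the moment, N m; "opening": opening from 0.0 (shut) to 1.0 (fully open).
Only numpy, scipy, OpenCV 4.12 (cv2) and the standard library are available. Lean on these libraries where they do the work, as an engineer would, in place of code of your own. Each camera call takes 0.05 s, during which the arm holds its last target. There are 200 camera calls.

## Working session

There is one attempt and no reset: what is moved stays moved. The work goes in short steps, Python scripts to look and compute and a tool call to move; the robot and the scene stay as the last step left them, time stands still between calls to the robot, and variables do not carry over. Pictures are saved under pics/ and viewed, about 8 in all and at most 12, crops included, and the job is handed in when it is done.

Besides the shell and the picture viewer there is one more tool, called after "Request:" by a JSON object that holds its "fn" and its "kwargs". carry_out: Moves the arm, as the interface text tells. Its arguments: {"type":"object","properties":{"targets":{"type":"array","items":{"type":"array"}},"grip_force":{"type":"number"}},"required":["targets"]}

```bash
mkdir -p pics; ls
cat > h.py <<'E'
import numpy as np, cv2
from scipy.spatial.transform import Rotation as R
from cell import manip
def cam(n):
    d=manip.get_image(n); return d
def rot(o):
    o=np.array(o,float)
    if o.shape==(3,3): return o
    return R.from_rotvec(o).as_matrix() if o.size==3 else R.from_quat(o).as_matrix()
def ray(d,u,v):
    K=np.array(d['intrinsics']); k=d['k1']
    x=(u-K[0,2])/K[0,0]; y=(v-K[1,2])/K[1,1]; a,b=x,y
    for _ in range(20):
        s=1+k*(a*a+b*b); a,b=x/s,y/s
    return a,b
def onplane(d,u,v,z):
    a,b=ray(d,u,v); w=rot(d['orientation'])@np.array([a,-b,-1]); p=np.array(d['xyz'])
    return p+w*(z-p[2])/w[2]
def cloud(d):
    K=np.array(d['intrinsics']); v,u=np.mgrid[0:384,0:512].astype(float)
    a,b=ray(d,u,v); Z=d['depth']
    P=np.stack([a*Z,-b*Z,-Z],-1)
    return P@rot(d['orientation']).T+np.array(d['xyz'])
def proj(d,p):
    c=rot(d['orientation']).T@(np.array(p)-np.array(d['xyz'])); a,b=c[0]/-c[2],-c[1]/-c[2]
    s=1+d['k1']*(a*a+b*b); K=np.array(d['intrinsics'])
    return K[0,0]*a*s+K[0,2],K[1,1]*b*s+K[1,2]
def save(d,n,crop=None,f=1.5):
    im=d['image'][...,::-1]
    if crop: im=im[crop[1]:crop[3],crop[0]:crop[2]]
    cv2.imwrite('pics/'+n,cv2.resize(im,None,fx=f,fy=f,interpolation=cv2.INTER_CUBIC))
E
python3 - <<'E'
from h import *
for n in('scene','top'):
    d=cam(n); save(d,n+'0.png'); np.save(n+'0.npy',d,allow_pickle=True)
    print(n,d['xyz'],d['orientation'],d['intrinsics'],d['k1'])
print(manip.sense())
E
```

```text
pics
scene [ 1.23860169 -0.05182487  0.86117963] [0.60623378 0.55569461 1.41391938] [[377.2954312    0.         245.02700872]
 [  0.         377.2954312  189.59095393]
 [  0.           0.           1.        ]] -0.06277699878150166
top [0.29124156 0.01950831 1.38296457] [ 0.13327987 -0.15198659 -1.56736137] [[486.18627481   0.         258.22493335]
 [  0.         486.18627481 182.29750613]
 [  0.           0.           1.        ]] -0.12300459707893208
{'clock': 0.1, 'joint_pos': array([ 9.83473015e-01,  5.28362405e-01,  1.43377579e+00, -9.85878412e-06,
        1.18136398e+00, -1.78513267e-01]), 'qd': array([-2.02224702e-03, -2.04347554e-04, -4.64052021e-03, -9.75536459e-04,
        2.72321091e-05,  1.13473337e-03]), 'tau': array([ 1.92613209e-05, -4.40983129e+01, -1.77150911e+01,  6.35187887e-02,
        5.34313987e-02, -6.06595290e-05]), 'tcp_pos': array([0.24805501, 0.57293775, 0.21117561]), 'tool_rot': array([-1.37608205, -0.90167267,  0.90455774]), 'contact_force': array([-0.39844797,  0.65023729,  0.48398461]), 'wrist_torque': array([-0.00929795, -0.01992202,  0.05305443]), 'opening': 0.9990827014476648}
```

View pics/scene0.png

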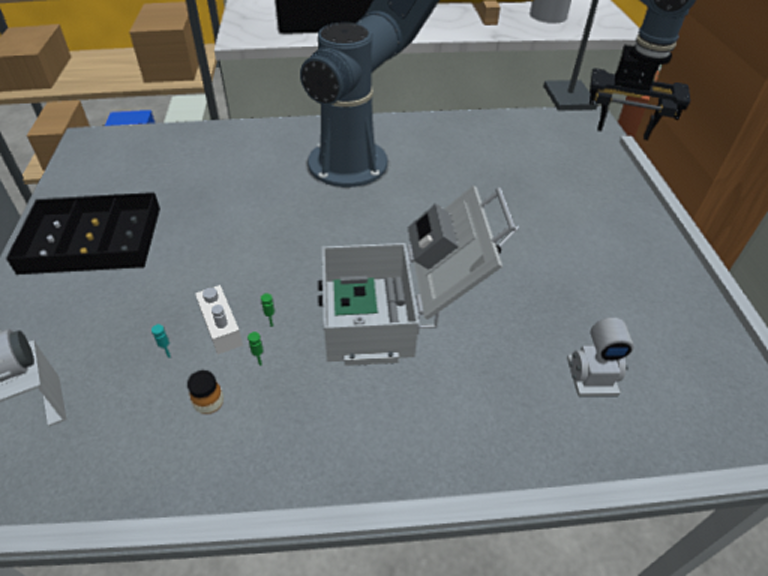

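View pics/top0.png

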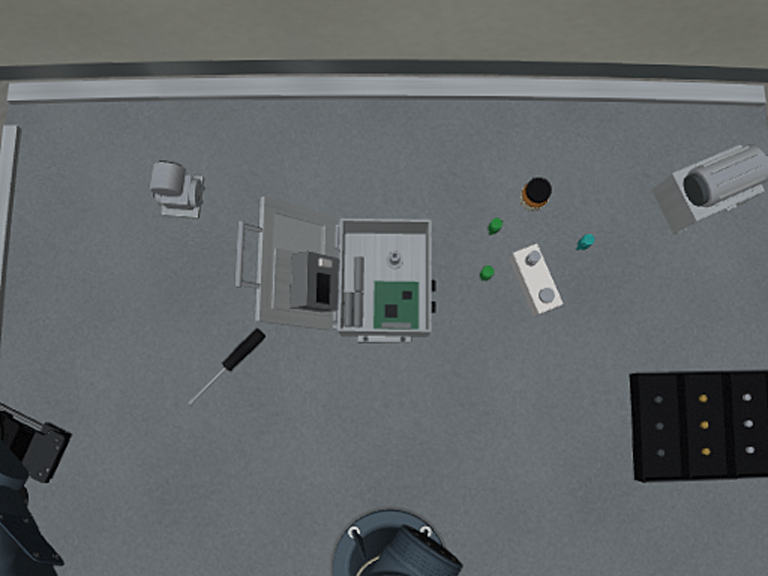

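Run:
```python
from h import *
print(rot(manip.sense()['tool_rot']).round(3))
```

```text
[[ 0.398 -0.001 -0.918]
 [ 0.918 -0.002  0.398]
 [-0.002 -1.     0.   ]]
```

Run:
```python
from h import *
for n,s in(('top',(355,172)),('scene',(145,210))):
    d=np.load(n+'0.npy',allow_pickle=True).item(); C=cloud(d)
    print(n,'bench z',np.median(C[300:320,200:220,2]) if n=='top' else np.median(C[300:320,200:220,2]))
    u,v=s; W=C[v-50:v+50,u-50:u+50]
    V,U=np.mgrid[v-50:v+50,u-50:u+50]
    for nm,lo,hi in(('tall top',.086,.1),('disc top',.058,.07)):
        m=(W[...,2]>lo)&(W[...,2]<hi)
        # keep component close to stand
        k,lab,st,cen=cv2.connectedComponentsWithStats(m.astype(np.uint8))
        for i in range(1,k):
            if st[i,4]>15:
                mm=lab==i; print(nm,st[i,4],cen[i]+[u-50,v-50],W[mm].mean(0).round(4),'plane',onplane(d,cen[i][0]+u-50,cen[i][1]+v-50,.092 if 'tall' in nm else .064).round(4), np.ptp(W[mm],0).round(3))
    m=(abs(W[...,2]-.048)<.004)&(d['image'][v-50:v+50,u-50:u+50].min(-1)>150)
    k,lab,st,cen=cv2.connectedComponentsWithStats(m.astype(np.uint8)); i=1+st[1:,4].argmax()
    p=np.array([onplane(d,a,b,.048)[:2] for a,b in zip(U[lab==i],V[lab==i])],np.float32)
    print('stand',cv2.minAreaRect(p))
    # housing rim
    m=(abs(C[...,2]-.1)<.004)&(C[...,0]>.2)&(abs(C[...,1])<.25)
    k,lab,st,cen=cv2.connectedComponentsWithStats(m.astype(np.uint8))
    for i in range(1,k):
        if st[i,4]>60:
            vv,uu=np.where(lab==i); p=np.array([onplane(d,a,b,.1)[:2] for a,b in zip(uu,vv)],np.float32)
            print('rim',st[i],cv2.minAreaRect(p))
    save(d,n+'c.png',(140,120,400,240) if n=='top' else (110,110,370,260),3)
```

```text
top bench z 0.0011163350963507845
tall top 31 [330.67741935 148.61290323] [ 0.6234 -0.1962  0.0884] plane [ 0.6224 -0.1956  0.092 ] [0.02  0.016 0.006]
tall top 23 [392.7826087  159.34782609] [ 0.5937 -0.3691  0.0876] plane [ 0.5926 -0.3678  0.092 ] [0.02  0.014 0.005]
tall top 52 [355.88461538 170.57692308] [ 0.5607 -0.263   0.0928] plane [ 0.5608 -0.2631  0.092 ] [0.021 0.022 0.012]
tall top 32 [325.34375 180.5625 ] [ 0.5337 -0.1788  0.0884] plane [ 0.5331 -0.1783  0.092 ] [0.019 0.02  0.005]
disc top 170 [358.92352941 127.30588235] [ 0.6921 -0.2831  0.0651] plane [ 0.6924 -0.2833  0.064 ] [0.035 0.047 0.011]
disc top 80 [364.05   196.5125] [ 0.4933 -0.2892  0.0644] plane [ 0.4934 -0.2893  0.064 ] [0.025 0.027 0.011]
stand ((0.5282970666885376, -0.2776573896408081), (0.12397100031375885, 0.0498836375772953), 21.409042358398438)
rim [226 146  52  34 146] ((0.6124095916748047, 0.0396944135427475), (0.0776623860001564, 0.16321417689323425), 32.42782211303711)
rim [225 181  15  40  91] ((0.4729239046573639, 0.08698148280382156), (0.10996552556753159, 0.03357953950762749), 17.6996383666
[... 877 characters left out ...]
op 24 [146.66666667 214.79166667] [ 0.5686 -0.2651  0.0633] plane [ 0.5692 -0.265   0.064 ] [0.009 0.02  0.011]
disc top 27 [107.51851852 226.14814815] [ 0.6002 -0.3667  0.0635] plane [ 0.6007 -0.3665  0.064 ] [0.018 0.019 0.011]
disc top 25 [170.8  231.24] [ 0.6307 -0.196   0.0644] plane [ 0.6304 -0.1961  0.064 ] [0.014 0.022 0.011]
disc top 211 [134.03791469 253.51658768] [ 0.694  -0.2848  0.065 ] plane [ 0.6934 -0.2851  0.064 ] [0.04  0.045 0.011]
stand ((0.5261297821998596, -0.2800706923007965), (0.12554913759231567, 0.05081862956285477), 21.414897918701172)
rim [215 162  65  58 448] ((0.5264224410057068, 0.010505422949790955), (0.1689566671848297, 0.2097593992948532), 89.23968505859375)
```

View pics/topc.png

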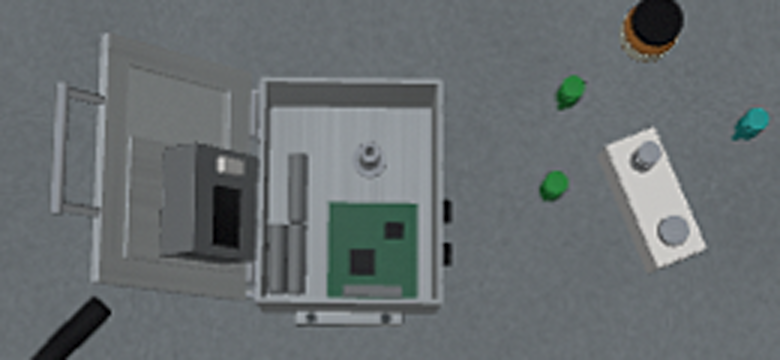

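View pics/scenec.png

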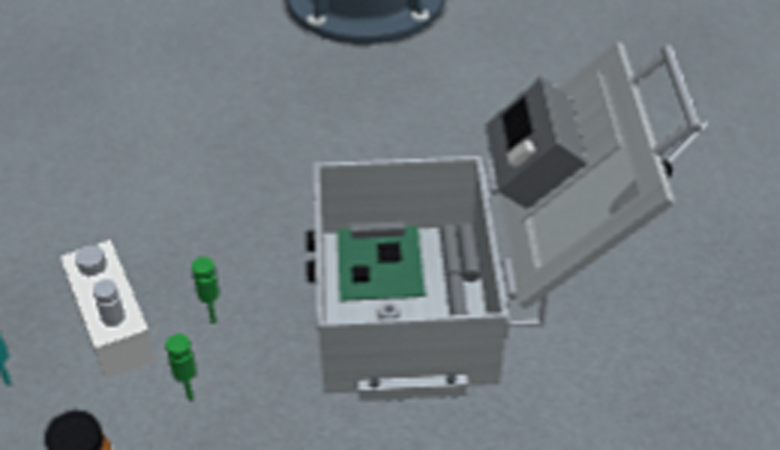

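Run:
```python
from h import *
# 3x-crop pixel -> full pixel: (c+.5)/3-.5+off
f=lambda c,o:((c[0]+.5)/3-.5+o[0],(c[1]+.5)/3-.5+o[1])
for n,o,cs,w in(('top',(140,120),[(262,79),(442,80),(440,305),(258,302)],(262,171)),('scene',(110,110),[(315,163),(477,158),(507,318),(322,326)],(239,214))):
    d=np.load(n+'0.npy',allow_pickle=True).item()
    P=np.array([onplane(d,*f(c,o),.1)[:2] for c in cs]); print(n,P.round(4).tolist(),'mean',P.mean(0).round(4))
    r=cv2.minAreaRect(P.astype(np.float32)); print(r)
    C=cloud(d); g=cv2.cvtColor(d['image'],cv2.COLOR_RGB2GRAY)
    u,v=w; print(g[v-8:v+9,u-9:u+10]); print((C[v-8:v+9,u-9:u+10,2]*1000).round().astype(int))
```

```text
top [[0.6273, 0.0887], [0.6265, -0.0748], [0.4217, -0.0703], [0.4245, 0.0903]] mean [0.525  0.0085]
((0.524744987487793, 0.007788650691509247), (0.16340948641300201, 0.20481370389461517), 89.53053283691406)
[[154 152 152 153 152 153 155 155 153 154 151 150 149 151 151 154 153 153
  154]
 [154 152 151 152 152 153 155 153 153 156 151 150 149 152 150 153 153 153
  153]
 [153 152 151 153 151 153 155 153 154 156 150 152 149 152 151 152 155 153
  155]
 [153 153 151 152 151 154 156 155 156 155 151 147 150 153 152 154 156 153
  154]
 [155 152 151 152 152 154 156 149 154 147 141 126 145 154 153 153 154 155
  154]
 [155 151 150 152 153 154 145 119 147 134 133 135 143 147 153 154 156 153
  155]
 [156 151 151 152 154 152 143 135 132  84  58 107 142 133 153 153 155 154
  156]
 [154 152 151 152 153 145 141 143 121  63  68 102 148 141 146 153 156 155
  153]
 [155 153 152 152 150 139 136 126 131  83  90 116 150 127 144 151 158 154
  155]
 [154 152 150 152 146 138 130 104 141 151 151 150 125  99 146 150 157 155
  154]
 [156 153 152 153 145 136 120  83 113 143 141 128  91 102 145 148 156 155
  155]
 [
[... 4452 characters left out ...]
  50  49  50  53  50  50  46   6   2   3   5
    6]
 [  4   1   9   5   2   3   4  45  50  48  49  48  49  39   4   4   5   3
    4]
 [  3   4   4   7   4   7 101 104 101  98  99  99 104 101 101 101  99 100
  101]
 [100 101 104  98  99 101  98  99 102 101 100 100 101  98  98 102 101 102
   99]
 [ 99  98  99  98  96  95  97  97  97  98  92  97  95  96  95  96  98  93
   94]
 [ 94  94  93  94  93  95  95  95  91  96  95  91  89  91  91  90  89  89
   86]
 [ 93  88  92  92  89  86  90  87  90  88  87 861  89  86  87  87  87  86
   83]
 [ 86  84  85  85  83  84  85  85  83  86  83  80  84  82  83  82 861  80
   82]
 [ 82  80  79  86  82  82  80  78  80  82  78  78  79  78  79  81  78  77
   79]]
```

Run:
```python
from h import *
for n,p in(('top',(262.8,170.2)),('scene',(239.6,212.7))):
    d=np.load(n+'0.npy',allow_pickle=True).item(); print(n,onplane(d,*p,.05).round(4))
    C=cloud(d); m=(C[...,2]>.245)&(C[...,2]<.285)&(C[...,0]>.4)&(C[...,0]<.65)&(C[...,1]>.15)&(C[...,1]<.35)
    k,lab,st,cen=cv2.connectedComponentsWithStats(m.astype(np.uint8))
    for i in range(1,k):
        if st[i,4]>15: q=C[lab==i]; print(st[i],q.mean(0).round(4),q.min(0).round(3),q.max(0).round(3), np.polyfit(q[:,0],q[:,1],1).round(4))
```

```text
top [ 0.5705 -0.0096  0.05  ]
[157 147  15  45 243] [0.5285 0.2352 0.2645] [0.476 0.216 0.245] [0.581 0.245 0.275] [-0.0188  0.2451]
scene [ 0.5702 -0.0106  0.05  ]
[323 125  21  34 180] [0.5326 0.2315 0.2629] [0.475 0.214 0.245] [0.58  0.24  0.271] [-0.0103  0.237 ]
```

Request:
{"fn": "carry_out", "kwargs": {"targets": [[[0,-48,0],[0,0.145,0],0.3],[[0,-48,0],[0,0.145,0],0.3],[[0,-48,0],[0,0.145,0],0.3],[[0,-46,0],[0,0.145,0],0.3],[[0,0,0],[0,0.145,0],0.3],[[0,0,0],[0,0.145,0],0.3],[[0,0,0],[0,0.145,0],0.3],[[0,0,0],[0,0.147,0],0.3],[[17,0,-45],[0,0,0],0.3],[[17,0,-45],[0,0,0],0.3],[[17,0,-45],[0,0,0],0.3],[[17,0,-45],[0,0,0],0.3]]}}

```text
clock: 1.3
tcp_pos: [0.3164, 0.3916, 0.4015]
tool_rot: [-1.572, -0.0, 0.001]
contact_force: [0.6, -0.5, 0.4]
opening: 0.646
```

Request:
{"fn": "carry_out", "kwargs": {"targets": [[[17,0,-45],[0,0,0],0.3],[[17,0,-45],[0,0,0],0.3],[[17,0,-45],[0,0,0],0.3],[[17,0,-45],[0,0,0],0.3],[[17,0,-45],[0,0,0],0.3],[[17,0,-45],[0,0,0],0.3],[[17,0,-45],[0,0,0],0.3],[[17,0,-45],[0,0,0],0.3],[[17,0,-45],[0,0,0],0.3],[[17,0,-45],[0,0,0],0.3],[[17,0,-45],[0,0,0],0.3],[[0,0,0],[0,0,0],0.3]]}}

```text
clock: 2.5
tcp_pos: [0.505, -0.1071, 0.4008]
tool_rot: [-1.573, 0.005, -0.005]
contact_force: [-0.2, -0.2, -0.1]
opening: 0.65
```

```bash
cat > st.py <<'E'
from h import *
s=manip.sense(); M=rot(s['tool_rot'])
print('t',s['clock'],'tcp',(s['tcp_pos']*1000).round(1),'F',s['contact_force'].round(1),'op',round(s['opening'],3),'q',s['joint_pos'].round(2)); print(M.round(4).tolist())
E
python3 st.py
```

```text
t 2.5 tcp [ 505.  -107.1  400.8] F [-0.2 -0.2 -0.1] op 0.65 q [-0.42  0.2   1.42 -0.    1.52 -0.42]
[[1.0, -0.0005, 0.0065], [-0.0065, -0.0021, 1.0], [-0.0005, -1.0, -0.0021]]
```

Request:
{"fn": "carry_out", "kwargs": {"targets": [[[14,0,-40],[0,0,0],0.3],[[14,0,-40],[0,0,0],0.3],[[14,0,-40],[0,0,0],0.3],[[14,0,-38],[0,0,0],0.3],[[0,45,0],[0,0,0],0.3],[[0,45,0],[0,0,0],0.3],[[0,45,0],[0,0,0],0.3],[[0,45,0],[0,0,0],0.3],[[0,45,0],[0,0,0],0.3],[[0,35,0],[0,0,0],0.3],[[0,0,0],[0,0,0],0.3]]}}

```text
clock: 3.6
tcp_pos: [0.5554, -0.2559, 0.1365]
tool_rot: [-1.563, 0.008, 0.009]
contact_force: [-0.6, 0.4, -0.1]
opening: 0.651
```

```bash
python3 st.py
```

```text
t 3.6 tcp [ 555.4 -255.9  136.5] F [-0.6  0.4 -0.1] op 0.651 q [-0.61  0.61  1.53  0.    1.02 -0.61]
[[0.9999, -0.011, -0.0004], [0.0005, 0.0079, 1.0], [-0.011, -0.9999, 0.0079]]
```

Request:
{"fn": "carry_out", "kwargs": {"targets": [[[0,0,0],[0,0,0],0.3],[[0,0,0],[0,0,0],0.3],[[0,0,0],[0,0,0],0.3]]}}

```text
clock: 3.9
tcp_pos: [0.561, -0.2603, 0.1447]
tool_rot: [-1.574, -0.003, -0.003]
contact_force: [0.0, -0.6, -0.3]
opening: 0.652
```

```bash
python3 st.py
```

```text
t 3.9 tcp [ 561.  -260.3  144.7] F [ 0.  -0.6 -0.3] op 0.652 q [-0.62  0.6   1.52  0.    1.02 -0.62]
[[1.0, 0.0042, -0.0002], [0.0002, -0.0029, 1.0], [0.0042, -1.0, -0.0029]]
```

Request:
{"fn": "carry_out", "kwargs": {"targets": [[[0,0,-5],[0,0,0],0.3],[[0,20,0],[0,0,0],0.3],[[0,20,0],[0,0,0],0.3],[[0,20,0],[0,0,0],0.3],[[0,11,0],[0,0,0],0.3],[[0,0,0],[0,0,0],0.3],[[0,0,0],[0,0,0],0.3]]}}

```text
clock: 4.6
tcp_pos: [0.5599, -0.265, 0.0717]
tool_rot: [-1.572, -0.001, -0.001]
contact_force: [0.7, 0.1, 0.5]
opening: 0.654
```

Run:
```python
exec(open('st.py').read())
for n,c in(('top',(315,130,395,220)),('scene',(95,150,195,240))):
    d=cam(n); save(d,n+'1.png',c,6)
a=cv2.imread('pics/top1.png');b=cv2.imread('pics/scene1.png')
h=540; cv2.imwrite('pics/g1.png',cv2.resize(np.hstack([a[:h,:480],b[:h,:600]]),None,fx=.74,fy=.74))
```

```text
t 4.6 tcp [ 559.9 -265.    71.7] F [0.7 0.1 0.5] op 0.654 q [-0.62  0.7   1.56 -0.    0.88 -0.62]
[[1.0, 0.001, 0.0001], [-0.0001, -0.0007, 1.0], [0.001, -1.0, -0.0007]]
```

View pics/g1.png

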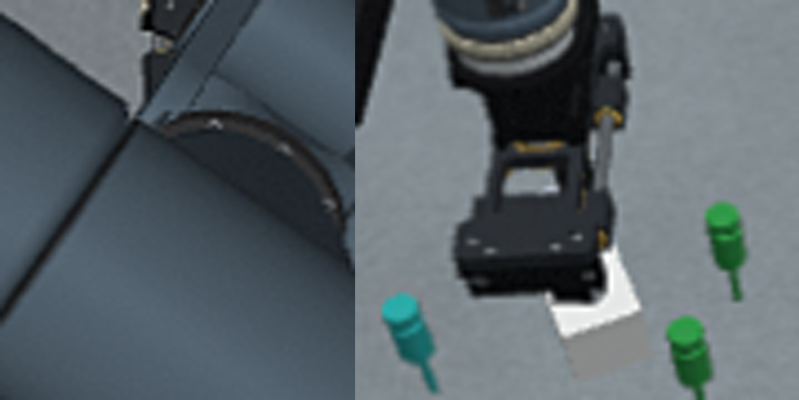

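Request:
{"fn": "carry_out", "kwargs": {"targets": [[[0,0,0],[0,0,0],-0.3],[[0,0,0],[0,0,0],-0.6],[[0,0,0],[0,0,0],-1],[[0,0,0],[0,0,0],-1],[[0,0,0],[0,0,0],-1]], "grip_force": 20}}

```text
clock: 5.2
tcp_pos: [0.5594, -0.2645, 0.0711]
tool_rot: [-1.571, -0.0, -0.0]
contact_force: [-0.1, -0.5, -0.2]
opening: 0.283
```

```bash
python3 st.py
```

```text
t 5.2 tcp [ 559.4 -264.5   71.1] F [-0.1 -0.5 -0.2] op 0.283 q [-0.62  0.7   1.56  0.    0.88 -0.62]
[[1.0, 0.0001, -0.0], [0.0, -0.0001, 1.0], [0.0001, -1.0, -0.0001]]
```

Request:
{"fn": "carry_out", "kwargs": {"targets": [[[0,-10,0],[0,0,0],-1],[[0,-20,0],[0,0,0],-1],[[0,-40,0],[0,0,0],-1],[[0,-40,0],[0,0,0],-1],[[0,-20,0],[0,0,0],-1],[[1,0,35],[0,0,0],-1],[[1,0,40],[0,0,0],-1],[[2,0,40],[0,0,0],-1],[[2,0,40],[0,0,0],-1],[[2,0,40],[0,0,0],-1],[[2,0,35],[0,0,0],-1],[[1,0,24],[0,0,0],-1]]}}

```text
clock: 6.4
tcp_pos: [0.5699, -0.0079, 0.2017]
tool_rot: [-1.57, -0.001, 0.001]
contact_force: [-0.3, -0.1, -0.8]
opening: 0.235
```

Request:
{"fn": "carry_out", "kwargs": {"targets": [[[0,0,0],[0,0,0],-1],[[0,0,0],[0,0,0],-1],[[0,0,0],[0,0,0],-1],[[0,0,0],[0,0,0],-1]]}}

```text
clock: 6.8
tcp_pos: [0.5705, -0.0117, 0.2012]
tool_rot: [-1.571, 0.001, -0.001]
contact_force: [-0.6, 0.4, -1.3]
opening: 0.235
```

Run:
```python
exec(open('st.py').read())
d=cam('scene'); save(d,'s2.png',(190,90,310,230),4.2); np.save('s2.npy',d,allow_pickle=True)
p=s['tcp_pos']; print(proj(d,p),proj(d,p-[0,0,.066]),proj(d,[.5703,-.0101,.05]))
```

```text
t 6.8 tcp [570.5 -11.7 201.2] F [-0.6  0.4 -1.3] op 0.235 q [-0.22  0.47  1.58 -0.    1.09 -0.21]
[[1.0, 0.0002, 0.0016], [-0.0016, -0.0003, 1.0], [0.0002, -1.0, -0.0003]]
(np.float64(238.66021193009072), np.float64(174.1028285260095)) (np.float64(238.9167054659718), np.float64(192.07338406431074)) (np.float64(239.79372026763343), np.float64(212.7266510208185))
```

View pics/s2.png

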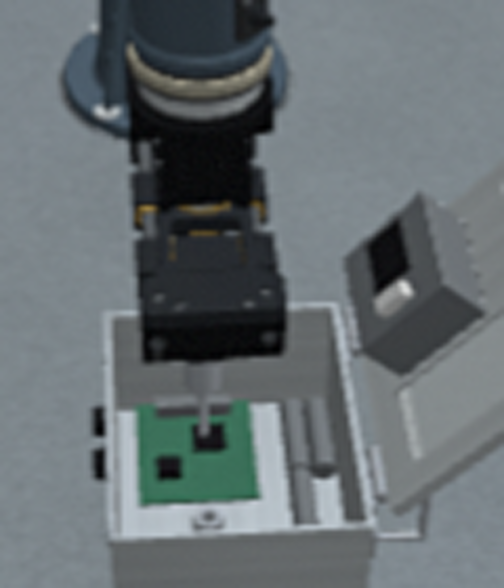

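Run:
```python
from h import *
d=np.load('s2.npy',allow_pickle=True).item(); g=d['image'].mean(-1).astype(int)
print(g[172:198,230:248])
s=manip.sense()['tcp_pos']
for z in(.03,.05,.06,.066): print(z,proj(d,s-[0,0,z]))
C=cloud(d); print((C[176:196,235:243,0]*1000).round())
```

```text
[[ 11  10   9  10  13  11  13  10  11  10  10  10  10  11  12  11   8  11]
 [  8  11   9   7  10  10  11  10   8   9  10  10   8   7  10   6   5   8]
 [  5   6   6   5   7   7   5   7   8   8   4   6   3   9  16  14  19  21]
 [ 21  26  26  25  17  13  11  11  14  20  20  21  25  43  58  68  79  79]
 [ 88 100 101  96  74  54  51  54  67  79  85  90  97 101 102 103 103 103]
 [101 103 104  98  89  90  93  94  99 104 111 116 113 106 104 104 103 104]
 [102 100 101  96  89  90  95  95  99 105 111 118 111 103 103 102 103 103]
 [100 102 102  96  88  90  94  95  98 104 111 117 111 102 102 102 103 104]
 [100 100  99  96  87  90  94  95  98 103 111 116 111 100  99 101 100 100]
 [ 97  99  98  93  88  89  93  94  97 103 111 116 108  99  99  99 100 100]
 [ 97  98  98  98  93  89  93  94  96 102 110 114 106  99  99  99  99 100]
 [ 98  98  99  99  97  95  94  93  96 104 107 105 104 105 103 101 102 101]
 [110 111 113 115 116 116 107  96 101 115 121 121 121 120 115 106 104 104]
 [121 121 122 123 122 122 115 102 107 119 123 123 122 123 117 103  93  93]
 [109 110 109 103  96  95  96  96 106 102  83  83 
[... 1448 characters left out ...]
 580.  583.  584.  579.  581.  578.]
 [ 425.  580.  582.  584.  582.  581.  581.  425.]
 [ 439.  436.  439.  577.  575.  439.  436.  439.]
 [ 440.  444.  441.  576.  573.  442.  443.  443.]
 [ 445.  447.  447.  575.  576.  448.  445.  446.]
 [ 446.  446.  447.  576.  574.  445.  444.  447.]
 [ 445.  447.  445.  577.  576.  445.  448.  445.]
 [ 447.  446.  450.  577.  574.  451.  449.  449.]
 [ 452.  451.  451.  575.  575.  455.  452.  455.]
 [ 454.  458.  459.  576.  577.  459.  460.  460.]
 [ 461.  463.  462.  577.  576.  465.  463.  464.]
 [ 466.  465.  470.  578.  577.  467.  468.  468.]
 [ 466.  470.  471.  470.  471.  471.  475.  475.]
 [ 471.  478.  478.  474.  477.  476.  479.  478.]]
```

Run:
```python
from h import *
d=np.load('s2.npy',allow_pickle=True).item()
s=manip.sense()['tcp_pos']
def Pv(dx,dz,dy=0): return np.array(proj(d,s+np.array([dx,dy,dz])/1000)).round(2)
for drop in(0,3,5,7):
    print(drop,'tip',Pv(1.5,-64.4-drop),'underside front',Pv(11,-23.1-drop),'stem y-2',Pv(0,-50,-2))
print('dx',Pv(3,-65),Pv(0,-65))
d0=np.load('scene0.npy',allow_pickle=True).item(); C=cloud(d0)
m=(abs(C[...,2]-.05)<.006)&(abs(C[...,0]-.57)<.03)&(abs(C[...,1]+.01)<.03); print('well scene cloud',C[m].mean(0),m.sum())
d1=np.load('top0.npy',allow_pickle=True).item(); C=cloud(d1)
m=(abs(C[...,2]-.05)<.006)&(abs(C[...,0]-.57)<.03)&(abs(C[...,1]+.01)<.03); print('well top cloud',C[m].mean(0),m.sum())
C=cloud(d); m=(abs(C[...,2]-.145)<.012)&(abs(C[...,0]-.575)<.02)&(abs(C[...,1]+.013)<.01); print('stem cloud',C[m].mean(0),m.sum())
m=(abs(C[...,2]-.175)<.02)&(abs(C[...,0]-.575)<.02)&(abs(C[...,1]+.013)<.015); print('head cloud',C[m].mean(0),m.sum())
```

```text
0 tip [238.96 192.08] underside front [239.07 183.71] stem y-2 [238.1  187.92]
3 tip [238.98 192.85] underside front [239.08 184.54] stem y-2 [238.1  187.92]
5 tip [238.98 193.37] underside front [239.09 185.09] stem y-2 [238.1  187.92]
7 tip [238.99 193.88] underside front [239.1  185.63] stem y-2 [238.1  187.92]
dx [239.01 192.65] [238.93 191.81]
well scene cloud [ 0.56976572 -0.01016746  0.04924768] 33
well top cloud [ 0.56991191 -0.0099566   0.05047025] 30
stem cloud [ 0.57608854 -0.01297571  0.14643089] 11
head cloud [ 0.57856834 -0.01356463  0.18249735] 52
```

Run:
```python
from h import *
d=np.load('s2.npy',allow_pickle=True).item()
C=cloud(d)
print('z',(C[170:194,234:243,2]*1000).round().astype(int)); print('x',(C[166:178,234:243,0]*1000).round().astype(int))
s=manip.sense()['tcp_pos']
for q in([11,0,-14],[25,0,-14],[95,0,46],[11,0,-23],[95,37,46]): print(q,proj(d,s+np.array(q)/1000))
im=np.clip(d['image'].astype(float)*1.8+20,0,255).astype(np.uint8); save({'image':im},'s2b.png',(215,140,265,220),7.4)
```

```text
z [[299 300 299 299 299 298 298 297 298]
 [295 297 297 294 296 295 294 294 296]
 [292 294 292 292 293 292 291 292 292]
 [289 291 291 291 289 289 287 289 289]
 [288 286 287 287 286 287 286 285 286]
 [284 284 284 282 282 284 282 284 282]
 [198 212 203 204 204 203 204 202 861]
 [191 198 200 201 202 202 199 198 198]
 [189 195 198 861 199 198 198 195 192]
 [189 194 191 194 195 194 195 192 192]
 [182 188 192 190 192 190 191 188 188]
 [ 32 184 186 189 188 187 188 187 185]
 [ 25 181 182 183 186 187 182 183 180]
 [ 20  20 180 181 183 181 180 180  18]
 [ 27  30  26  29 172 171  28  25  28]
 [ 29  26  30  27 168 164  27  28  27]
 [ 28  27  29  29 163 164  29  26  27]
 [ 25  24  24  24 161 158  21  21  23]
 [ 20  19  20  18 158 156  17  20  16]
 [ 13  16  15  18 154 151  19  17  16]
 [ 18  16  16  16 148 148  18  16  18]
 [ 16  14  19  20 146 147  19  20  19]
 [ 14  18  19  18 143 141  21  18  19]
 [ 16  18  17  22 139 138  18  19  19]]
x [[ 664  665  663  666  664  664  663  663  664]
 [ 666  666  664  664  664  661  662  664  661]
 [ 663  662  663  663  663  663  663  661  661]
 [ 663  662  661  664  662  662  663  661  662]
 [ 657  657  657  657  657  656  656  655  657]
 [ 656  658  657  655  657  656  655  656  658]
 [ 655  657  656  656  657  656  656  656  656]
 [ 655  658  657  657  656  656  654  656  656]
 [ 657  656  657  657  656  657  656  656  656]
 [ 657  656  656  655  655  657  655  657  656]
 [ 573  588  579  580  580  579  580  578 1239]
 [ 570  577  579  580  581  582  579  578  578]]
[11, 0, -14] (np.float64(239.0388717491811), np.float64(181.18377326333933))
[25, 0, -14] (np.float64(239.4388434368186), np.float64(185.22482015747372))
[95, 0, 46] (np.float64(241.44579753526628), np.float64(189.25564445205674))
[11, 0, -23] (np.float64(239.07264809306935), np.float64(183.68550682507654))
[95, 37, 46] (np.float64(257.95793246911916), np.float64(188.29527191357292))
```

View pics/s2b.png

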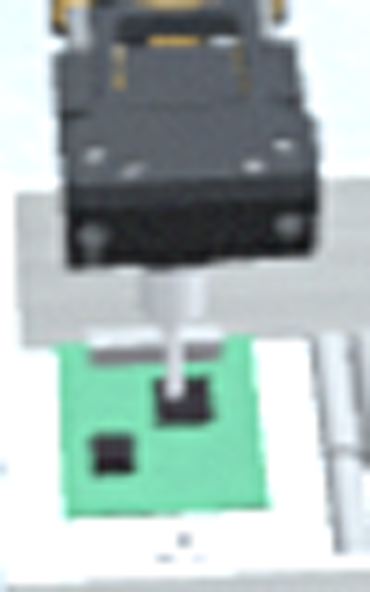

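Request:
{"fn": "carry_out", "kwargs": {"targets": [[[0,-10,0],[0,0.13,0],-1],[[0,-10,0],[0,0.14,0],-1],[[0,-10,0],[0,0.14,0],-1],[[0,-10,0],[0,0.14,0],-1],[[0,-10,0],[0,0.14,0],-1],[[0,0,0],[0,0.14,0],-1],[[0,0,0],[0,0.14,0],-1],[[0,0,0],[0,0.14,0],-1],[[0,0,0],[0,0.14,0],-1],[[0,0,0],[0,0,0],-1],[[0,0,0],[0,0,0],-1],[[0,0,0],[0,0,0],-1]]}}

```text
clock: 8.05
tcp_pos: [0.5704, -0.0109, 0.251]
tool_rot: [-1.345, 0.969, -0.969]
contact_force: [0.9, -0.6, -1.2]
opening: 0.23
```

Run:
```python
exec(open('st.py').read())
d=cam('scene'); np.save('s3.npy',d,allow_pickle=True)
im=np.clip(d['image'].astype(float)*1.6+30,0,255).astype(np.uint8); save({'image':im},'s3.png',(190,110,290,195),7)
p=s['tcp_pos']; print(proj(d,p),proj(d,p-[0,0,.066]))
```

```text
t 8.05 tcp [570.4 -10.9 251. ] F [ 0.9 -0.6 -1.2] op 0.23 q [-0.21  0.41  1.53 -0.    1.21  1.03]
[[0.3166, -0.0001, 0.9485], [-0.9485, -0.0, 0.3166], [-0.0, -1.0, -0.0001]]
(np.float64(238.7985297259433), np.float64(159.21968853201213)) (np.float64(239.0563469187776), np.float64(178.62088277647823))
```

View pics/s3.png

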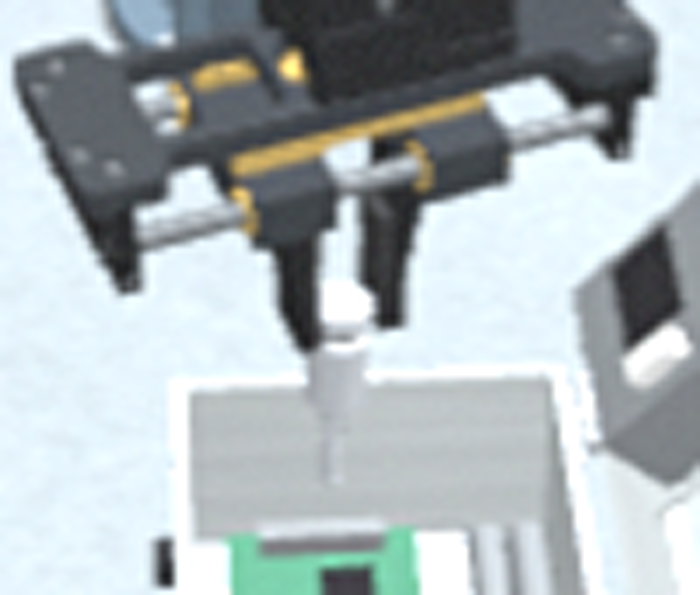

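Request:
{"fn": "carry_out", "kwargs": {"targets": [[[0,10,0],[0,-0.13,0],-1],[[0,10,0],[0,-0.14,0],-1],[[0,10,0],[0,-0.14,0],-1],[[0,5,0],[0,-0.14,0],-1],[[0,0,0],[0,-0.14,0],-1],[[0,0,0],[0,-0.14,0],-1],[[0,0,0],[0,-0.14,0],-1],[[0,0,0],[0,-0.14,0],-1],[[0,0,0],[0,-0.14,0],-1],[[0,0,0],[0,0,0],-1],[[0,0,0],[0,0,0],-1],[[0,0,0],[0,0,0],-1]], "grip_force": 40}}

```text
clock: 9.3
tcp_pos: [0.5704, -0.0105, 0.2161]
tool_rot: [-1.571, 0.001, -0.001]
contact_force: [0.6, -0.1, -0.5]
opening: 0.225
```

```bash
cat > tip.py <<'E'
from h import *
from scipy.optimize import least_squares
s=manip.sense(); tcp=s['tcp_pos']
print('t',s['clock'],'tcp',(tcp*1000).round(1),'F',s['contact_force'].round(1),'op',round(s['opening'],3))
# average depth over several frames; points of logger below TCP
Cs=[]; 
for _ in range(3):
    d=cam('scene'); d0=d; Cs.append(cloud(d))
C=np.median(Cs,0); cp=np.array(d['xyz'])
near=(abs(C[...,0]-tcp[0])<.03)&(abs(C[...,1]-tcp[1])<.02)&(C[...,2]<tcp[2]+.006)&(C[...,2]>tcp[2]-.085)&(C[...,2]>.06)
k,lab,st,cen=cv2.connectedComponentsWithStats(near.astype(np.uint8)); i=1+st[1:,4].argmax()
n=lab==i; vv,uu=np.where(n)
w=np.array([(lab[v]==i).sum() for v in range(384)])
rows=[v for v in range(384) if w[v]]; print('rows',rows[0],rows[-1],w[rows])
stem=[v for v in rows if w[v]<=4]
g=d['image'].mean(-1)
S=C[n&np.isin(np.arange(384),stem)[:,None]]; H=C[n&~np.isin(np.arange(384),stem)[:,None]&True]
# axis fit: x,y linear in z, radii 3 / 11
def res(p):
    out=[]
    for Q,r in((S,.003),(H,.011)):
        c=np.c_[p[0]+p[2]*(Q[:,2]-zm),p[1]+p[3]*(Q[:,2]-zm)]
        out.append(np.hypot(*(Q[:,:2]-c).T)-r)
    return np.concatenate(out)
zm=S[:,2].mean()
f=least_squares(res,[tcp[0],tcp[1],0,0],loss='soft_l1',f_scale=.002)
print('axis at z',zm.round(4),f.x.round(4),'n',len(S),len(H),'stem zmin',S[:,2].min().round(4),'head z',H[:,2].min().round(4),H[:,2].max().round(4))
zt=S[:,2].min(); print('tip est',(f.x[:2]+f.x[2:]*(zt-zm)).round(4))
np.save('last.npy',d,allow_pickle=True)
E
python3 tip.py
```

```text
t 9.3 tcp [570.4 -10.5 216.1] F [ 0.6 -0.1 -0.5] op 0.225
rows 172 189 [9 9 9 9 9 8 8 5 2 2 2 2 2 2 2 2 2 2]
axis at z 0.1688 [ 0.5726 -0.0122 -0.0578  0.0156] n 20 66 stem zmin 0.1524 head z 0.1937 0.2198
tip est [ 0.5736 -0.0125]
```

Request:
{"fn": "carry_out", "kwargs": {"targets": [[[0,0,2],[0,0,0.055],-1],[[0,25,0],[0,0,0],-1],[[0,25,0],[0,0,0],-1],[[0,20,0],[0,0,0],-1],[[0,10,0],[0,0,0],-1],[[0,0,0],[0,0,0],-1],[[0,0,0],[0,0,0],-1],[[0,0,0],[0,0,0],-1]]}}

```text
clock: 10.25
tcp_pos: [0.5671, -0.0087, 0.1373]
tool_rot: [-1.571, 0.041, 0.041]
contact_force: [0.7, 0.7, -1.0]
opening: 0.226
```

```bash
python3 tip.py
python3 - <<'E'
from h import *
d=np.load('last.npy',allow_pickle=True).item(); im=np.clip(d['image'].astype(float)*1.3+20,0,255).astype(np.uint8); save({'image':im},'s4.png',(215,170,265,230),10)
E
```

```text
t 10.25 tcp [567.1  -8.7 137.3] F [ 0.7  0.7 -1. ] op 0.226
rows 197 207 [8 6 4 2 2 2 2 2 2 2 2]
axis at z 0.094 [ 0.5673 -0.0104 -0.0175  0.0158] n 20 14 stem zmin 0.074 head z 0.1165 0.1247
tip est [ 0.5676 -0.0108]
```

View pics/s4.png

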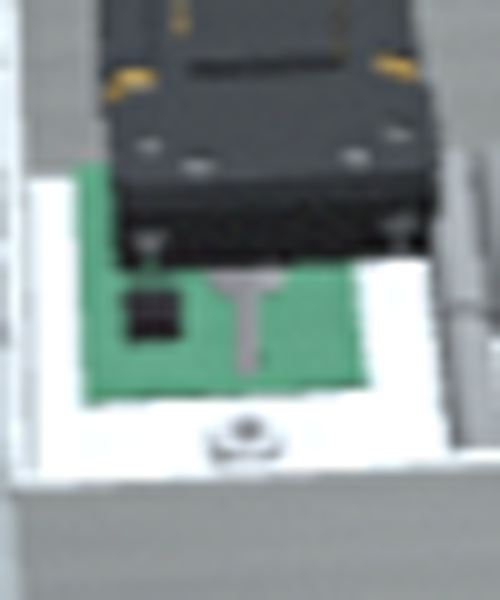

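Request:
{"fn": "carry_out", "kwargs": {"targets": [[[2.9,10,0],[0,0,0],-1],[[0.3,5,0],[0,0,0],-1],[[0,0,0],[0,0,0],-1],[[0,0,0],[0,0,0],-1]]}}

```text
clock: 10.8
tcp_pos: [0.5681, -0.0085, 0.1205]
tool_rot: [-1.57, 0.044, 0.044]
contact_force: [0.9, -0.0, -0.7]
opening: 0.228
```

```bash
python3 tip.py
python3 - <<'E'
from h import *
d=np.load('last.npy',allow_pickle=True).item(); g=d['image'].mean(-1).astype(int); print(g[200:220,232:248])
E
```

```text
t 10.8 tcp [568.1  -8.5 120.5] F [ 0.9 -0.  -0.7] op 0.228
rows 202 210 [7 5 2 2 2 2 2 2 2]
axis at z 0.0746 [ 0.568  -0.0096  0.0152  0.0122] n 14 12 stem zmin 0.0605 head z 0.099 0.1069
tip est [ 0.5677 -0.0098]
[[  8  10   6   7   9   6   4   4   7   6   8   5   5   9   8   8]
 [  8  13  11  12  13  14  16  17  18  24  31  25  21  30  34  34]
 [ 18  40  51  50  50  62  73  74  78  97 109  99  87  86  87  86]
 [ 26  64  87  86  87  93  98  95  99 103  98  91  89  90  88  89]
 [ 78  88  91  89  88  89  88  90  96  94  87  87  87  87  88  88]
 [ 91  89  89  89  88  87  89  94  97  92  87  87  87  85  86  86]
 [ 89  89  89  88  87  88  89  94  99  92  86  87  86  87  87  87]
 [ 87  89  89  88  88  87  89  94  98  91  86  85  85  84  84  84]
 [ 83  84  84  84  85  86  87  93  97  92  86  84  81  78  80  80]
 [ 80  79  76  86  96  98  91  90 114 128 121 119 118 133 149 153]
 [191 187 184 185 186 179 141  99 136 178 190 189 185 186 188 191]
 [195 193 191 191 188 182 156 117 123 160 188 193 191 189 189 192]
 [192 190 188 184 179 168 134  98 105 149 181 187 190 187 186 190]
 [192 190 187 166 155 161 131 100 108 150 165 172 189 187 187 190]
 [193 191 188 163 134 153 160 149 158 163 146 162 189 187 187 189]
 [193 192 190 163 113 104 122 135 139 122 124 164 192 190 190 192]
 [191 191 190 176 146 143 160 162 165 163 173 188 192 192 191 191]
 [169 168 169 167 155 145 147 148 148 139 131 132 132 132 124 116]
 [108 108 109 111 108 106 106 106 107 104 102 102 103 103 102  99]
 [ 97  99  99  99 100  99 100 100 100 101 100 100 100 100 100 101]]
```

Request:
{"fn": "carry_out", "kwargs": {"targets": [[[2.2,0,-0.6],[0,0,0],-1],[[0,0,0],[0,0,0],-1],[[0,0,0],[0,0,0],-1]]}}

```text
clock: 11.25
tcp_pos: [0.5707, -0.0092, 0.121]
tool_rot: [-1.57, 0.043, 0.043]
contact_force: [-0.6, -0.7, -1.5]
opening: 0.226
```

```bash
sed -i 's/range(3)/range(9)/' tip.py; python3 tip.py
python3 - <<'E'
from h import *
d=np.load('last.npy',allow_pickle=True).item(); g=d['image'].mean(-1).astype(int); print(g[200:218,234:246])
for p in([.570,-.0104,.058],[.5675,-.0104,.058],[.570,-.0104,.05]): print(proj(d,p))
E
```

```text
t 11.25 tcp [570.7  -9.2 121. ] F [-0.6 -0.7 -1.5] op 0.226
rows 203 211 [6 4 2 2 2 2 2 2 2]
axis at z 0.0792 [ 0.5707 -0.0106  0.0263 -0.0044] n 18 6 stem zmin 0.0613 head z 0.0997 0.1036
tip est [ 0.5702 -0.0105]
[[  9  11  11  11   9   7  10  10   8   6   6   9]
 [  9   6   5   4   6   6   8   8   9   7   8  13]
 [ 17  18  22  25  24  24  33  42  43  39  41  50]
 [ 68  74  85  91  93  95 101 106 105  95  88  88]
 [ 89  88  89  94  97 102 105  95  86  89  88  89]
 [ 90  89  89  88  91 100  99  88  85  88  87  87]
 [ 88  88  87  88  90  99  94  80  87  88  87  87]
 [ 89  89  88  88  91  99  91  79  85  85  84  85]
 [ 83  83  86  86  88  97  96  87  86  85  80  78]
 [ 77  85  97  97  93  94 112 121 120 118 119 133]
 [185 183 186 179 141 101 151 188 191 188 185 185]
 [191 192 189 182 144  99 141 179 189 193 191 188]
 [188 184 179 168 132  92 106 152 179 187 190 187]
 [187 166 155 162 131  99 107 149 166 172 189 187]
 [190 162 133 153 160 150 158 163 147 163 190 188]
 [189 163 113 104 122 135 138 123 124 165 192 191]
 [190 177 147 145 158 163 165 164 174 188 191 191]
 [169 167 155 145 146 147 147 140 131 134 133 132]]
(np.float64(239.6544897349506), np.float64(210.80749115490568))
(np.float64(239.58973451857204), np.float64(210.11632397139087))
(np.float64(239.67845281887497), np.float64(212.65029582116745))
```

Request:
{"fn": "carry_out", "kwargs": {"targets": [[[0.2,4,0.4],[0,0,0],-1],[[0.2,4,0],[0,0,0],-1],[[0.2,4,0],[0,0,0],-1],[[0.2,4,0],[0,0,0],-1],[[0,0,0],[0,0,0],-1],[[0,0,0],[0,0,0],-1]]}}

```text
clock: 12.3
tcp_pos: [0.5704, -0.0087, 0.1046]
tool_rot: [-1.57, 0.044, 0.044]
contact_force: [-0.8, 0.8, 0.2]
opening: 0.225
```

```bash
python3 tip.py
python3 - <<'E'
from h import *
d=np.load('last.npy',allow_pickle=True).item(); g=d['image'].mean(-1).astype(int); print(g[203:218,232:248])
E
```

```text
t 12.3 tcp [570.4  -8.7 104.6] F [-0.8  0.8  0.2] op 0.225
rows 207 211 [6 3 2 2 2]
axis at z 0.0709 [ 0.5707 -0.0104  0.0312  0.058 ] n 9 6 stem zmin 0.0602 head z 0.0839 0.0869
tip est [ 0.5704 -0.0111]
[[  8   8   9   8   9  10  11   8  13   6  11  11  11   9  10  11]
 [ 15   8   9  10  11   8  11   7  10   9  12  10   9   9  10   9]
 [ 10   8   9   9   9   9   8   8   6   7   6   6   8   7   5   6]
 [  6   6   9  12  14  13  14  19  19  19  24  25  22  24  24  30]
 [ 35  37  44  51  52  52  63  73  76  81  89  93  86  86  85  85]
 [ 83  83  84  84  85  86  89  95 100  90  85  89  83  80  83  82]
 [ 82  82  79  86  98  99  89  89 117 129 121 119 120 134 150 153]
 [190 187 185 185 186 181 148 106 138 179 190 188 186 185 188 190]
 [195 192 191 191 188 183 151 104 129 172 189 193 191 188 189 192]
 [193 190 188 185 179 168 130  91 112 154 179 187 190 187 186 190]
 [192 190 187 166 155 161 127  95 115 153 166 173 189 187 187 189]
 [192 191 189 162 134 152 157 147 159 164 147 161 190 188 188 189]
 [194 192 190 164 113 104 121 134 139 123 124 165 193 191 190 192]
 [192 191 190 176 146 144 158 163 164 164 173 188 192 191 190 191]
 [169 167 170 168 155 145 146 148 148 139 131 133 132 133 125 115]]
```

Request:
{"fn": "carry_out", "kwargs": {"targets": [[[0.25,4,0],[0,0,0],-1],[[0.25,4,0],[0,0,0],-1],[[0.25,4,0],[0,0,0],-1],[[0.25,4,0],[0,0,0],-1],[[0,0,0],[0,0,0],-1]]}}

```text
clock: 13.25
tcp_pos: [0.5704, -0.0087, 0.088]
tool_rot: [-1.57, 0.044, 0.044]
contact_force: [-0.5, -0.7, -0.5]
opening: 0.224
```

```bash
python3 st.py
```

```text
t 13.25 tcp [570.4  -8.7  88. ] F [-0.5 -0.7 -0.5] op 0.224 q [-0.2   0.64  1.63 -0.01  0.92 -0.2 ]
[[0.9984, -0.0558, 0.0001], [-0.0001, 0.0002, 1.0], [-0.0558, -0.9984, 0.0002]]
```

Request:
{"fn": "carry_out", "kwargs": {"targets": [[[0.2,3,0],[0,0,0],-1],[[0.2,3,0],[0,0,0],-1],[[0.2,3,0],[0,0,0],-1],[[0.2,3,0],[0,0,0],-1],[[0,0,0],[0,0,0],-1]]}}

```text
clock: 13.75
tcp_pos: [0.5705, -0.0087, 0.0763]
tool_rot: [-1.57, 0.044, 0.044]
contact_force: [-0.3, -0.2, -1.6]
opening: 0.226
```

Request:
{"fn": "carry_out", "kwargs": {"targets": [[[0.1,1.5,0],[0,0,0],-1],[[0.1,1.5,0],[0,0,0],-1],[[0,0,0],[0,0,0],-1]]}}

```text
clock: 14.05
tcp_pos: [0.5707, -0.0089, 0.0746]
tool_rot: [-1.571, 0.043, 0.044]
contact_force: [-1.9, -0.9, 3.9]
opening: 0.23
```

Request:
{"fn": "carry_out", "kwargs": {"targets": [[[0.1,1.5,0],[0,0,0],-1],[[0.1,1.5,0],[0,0,0],-1],[[0,0,0],[0,0,0],-1]]}}

```text
clock: 14.35
tcp_pos: [0.5711, -0.009, 0.0743]
tool_rot: [-1.571, 0.042, 0.043]
contact_force: [-5.8, 0.6, 20.8]
opening: 0.227
```

Request:
{"fn": "carry_out", "kwargs": {"targets": [[[0,-2.5,0],[0,0,0],-1],[[0,0,0],[0,0,0],0],[[0,0,0],[0,0,0],0],[[0,0,0],[0,0,0],0],[[0,0,0],[0,0,0],0],[[0,-25,0],[0,0,0],0],[[0,-35,0],[0,0,-0.055],0],[[0,-25,0],[0,0,0],-1],[[0,0,0],[0,0,0],-1],[[0,0,0],[0,0,0],-1],[[0,0,0],[0,0,0],-1]]}}

```text
clock: 15.45
tcp_pos: [0.5735, -0.0085, 0.157]
tool_rot: [-1.57, 0.002, 0.002]
contact_force: [-0.5, -0.1, -0.2]
opening: 0.222
```

```bash
python3 st.py
python3 - <<'E'
from h import *
Cs=[]
for _ in range(4): d=cam('scene'); Cs.append(cloud(d))
C=np.median(Cs,0)
m=(abs(C[...,0]-.57)<.03)&(abs(C[...,1]+.01)<.025)&(C[...,2]>.055)&(C[...,2]<.11)
k,lab,st,cen=cv2.connectedComponentsWithStats(m.astype(np.uint8))
for i in range(1,k):
    if st[i,4]>10: q=C[lab==i]; print(st[i],q.mean(0).round(4),q.min(0).round(4),q.max(0).round(4))
im=np.clip(d['image'].astype(float)*1.2+20,0,255).astype(np.uint8); save({'image':im},'s5.png',(190,140,290,230),6)
E
```

```text
t 15.45 tcp [573.5  -8.5 157. ] F [-0.5 -0.1 -0.2] op 0.222 q [-0.21  0.53  1.62 -0.    1.   -0.21]
[[1.0, -0.0023, 0.0], [-0.0, 0.0005, 1.0], [-0.0023, -1.0, 0.0005]]
[236 200   8  15 112] [ 0.5756 -0.0107  0.0807] [ 0.5615 -0.0207  0.0551] [ 0.5817 -0.0008  0.0962]
```

View pics/s5.png

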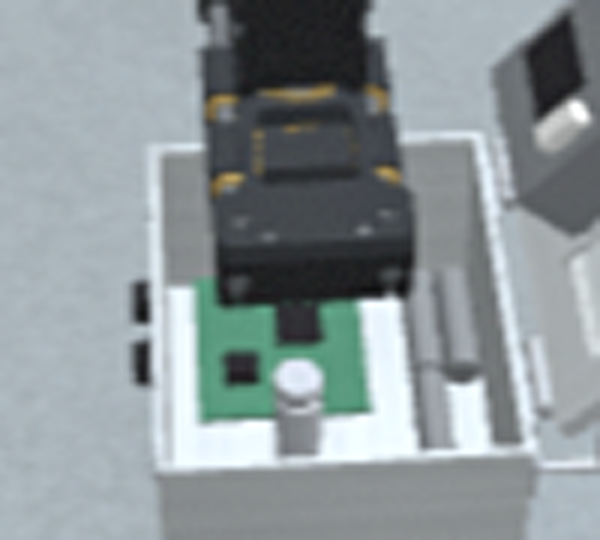

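Request:
{"fn": "carry_out", "kwargs": {"targets": [[[-3,0,-1],[0,0,0],-1],[[0,20,0],[0,0,0],-1],[[0,20,0],[0,0,0],-1],[[0,4,0],[0,0,0],-1],[[0,0,0],[0,0,0],-1],[[0,2,0],[0,0,0],-1],[[0,2,0],[0,0,0],-1],[[0,0,0],[0,0,0],-1]]}}

```text
clock: 16.45
tcp_pos: [0.5715, -0.0097, 0.1107]
tool_rot: [-1.571, -0.001, -0.001]
contact_force: [0.2, -0.3, -0.5]
opening: 0.006
```

Request:
{"fn": "carry_out", "kwargs": {"targets": [[[0,1.5,0],[0,0,0],-1],[[0,1,0],[0,0,0],-1],[[0,0,0],[0,0,0],-1]]}}

```text
clock: 16.75
tcp_pos: [0.5712, -0.0097, 0.1077]
tool_rot: [-1.571, 0.0, 0.0]
contact_force: [0.5, 0.2, -0.3]
opening: 0.009
```

Request:
{"fn": "carry_out", "kwargs": {"targets": [[[0,1,0],[0,0,0],-1],[[0,1,0],[0,0,0],-1],[[0,0,0],[0,0,0],-1]]}}

```text
clock: 17.05
tcp_pos: [0.5711, -0.0097, 0.1055]
tool_rot: [-1.571, 0.0, 0.0]
contact_force: [0.3, 0.3, 0.4]
opening: 0.008
```

Request:
{"fn": "carry_out", "kwargs": {"targets": [[[0,1,0],[0,0,0],-1],[[0,0,0],[0,0,0],-1]]}}

```text
clock: 17.25
tcp_pos: [0.5712, -0.0097, 0.1046]
tool_rot: [-1.571, 0.0, 0.0]
contact_force: [-0.1, -0.2, -0.1]
opening: 0.005
```

Request:
{"fn": "carry_out", "kwargs": {"targets": [[[0,1,0],[0,0,0],-1],[[0,1,0],[0,0,0],-1],[[0,0,0],[0,0,0],-1]]}}

```text
clock: 17.55
tcp_pos: [0.5711, -0.0097, 0.1026]
tool_rot: [-1.571, 0.0, 0.0]
contact_force: [-0.9, 0.3, -1.0]
opening: 0.008
```

Request:
{"fn": "carry_out", "kwargs": {"targets": [[[0,1,0],[0,0,0],-1],[[0,1,0],[0,0,0],-1],[[0,0,0],[0,0,0],-1]]}}

```text
clock: 17.85
tcp_pos: [0.5711, -0.0097, 0.1006]
tool_rot: [-1.571, 0.0, 0.0]
contact_force: [-0.7, 0.4, 0.5]
opening: 0.005
```

Run:
```python
exec(open('st.py').read())
d=cam('scene'); C=cloud(d)
im=np.clip(d['image'].astype(float)*1.3+25,0,255).astype(np.uint8); save({'image':im},'s6.png',(205,165,275,230),8)
m=(abs(C[...,0]-.57)<.03)&(abs(C[...,1]+.01)<.025)&(C[...,2]>.055)&(C[...,2]<.11)
q=C[m]; print(len(q),q.mean(0),q.max(0))
```

```text
t 17.85 tcp [571.1  -9.7 100.6] F [-0.7  0.4  0.5] op 0.005 q [-0.21  0.61  1.67 -0.    0.87 -0.21]
[[1.0, -0.0003, 0.0], [-0.0, 0.0, 1.0], [-0.0003, -1.0, 0.0]]
66 [ 0.57855139 -0.01106752  0.07293432] [ 0.5848844  -0.00119595  0.09176584]
```

View pics/s6.png

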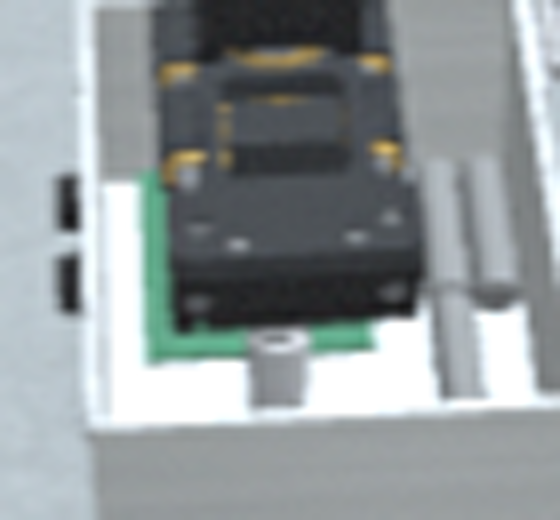

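Request:
{"fn": "carry_out", "kwargs": {"targets": [[[0,1.5,0],[0,0,0],-1],[[0,1.5,0],[0,0,0],-1],[[0,0,0],[0,0,0],-1]]}}

```text
clock: 18.2
tcp_pos: [0.571, -0.0097, 0.0975]
tool_rot: [-1.571, 0.0, 0.0]
contact_force: [-0.0, 0.1, 0.4]
opening: 0.005
```

Request:
{"fn": "carry_out", "kwargs": {"targets": [[[0,1.5,0],[0,0,0],-1],[[0,1.5,0],[0,0,0],-1],[[0,0,0],[0,0,0],-1]]}}

```text
clock: 18.5
tcp_pos: [0.5711, -0.0097, 0.0945]
tool_rot: [-1.571, 0.0, 0.0]
contact_force: [0.1, -0.5, -0.3]
opening: 0.004
```

```bash
python3 st.py
python3 - <<'E'
from h import *
d=cam('scene')
for z in(.091,.094,.097,.1): print(z,proj(d,[.570,-.0105,z]))
E
```

```text
t 18.5 tcp [571.1  -9.7  94.5] F [ 0.1 -0.5 -0.3] op 0.004 q [-0.21  0.62  1.67  0.    0.85 -0.21]
[[1.0, -0.0005, 0.0001], [-0.0001, 0.0001, 1.0], [-0.0005, -1.0, 0.0001]]
0.091 (np.float64(239.51600878714456), np.float64(202.98291237748003))
0.094 (np.float64(239.50646887865605), np.float64(202.25286358873674))
0.097 (np.float64(239.4968902397753), np.float64(201.5196448478773))
0.1 (np.float64(239.4872726487822), np.float64(200.7832365148716))
```

Run:
```python
from h import *
d=np.load('last.npy',allow_pickle=True).item()
t=np.array([.5599,-.265,.0717])
for q in([28,0,-14],[43,0,-14],[28,0,0],[28,10,-14],[28,-10,-14]): print(q,np.round(proj(d,t+np.array(q)/1000),1))
print('s3 yaw'); d=np.load('s3.npy',allow_pickle=True).item(); t=np.array([.5704,-.0109,.251]); ax=np.array([.3166,-.9485,0]); az=np.array([.9485,.3166,0])
for a in(11,22,-11,-22):
  for z in(0,-14): print(a,z,np.round(proj(d,t+ax*a/1000+[0,0,z/1000]),1))
g=d['image'].mean(-1).astype(int); print(g[146:172,226:252])
C=cloud(d)
for v in range(148,164,2): print(v,[(int(x*1000),int(y*1000),int(z*1000)) for x,y,z in C[v,[231,233,244,246,247]]])
```

```text
[28, 0, -14] [146.4 221.6]
[43, 0, -14] [145.9 226. ]
[28, 0, 0] [145.5 218.4]
[28, 10, -14] [150.1 221.4]
[28, -10, -14] [142.7 221.8]
s3 yaw
11 0 [234.5 160.4]
11 -14 [234.6 164.7]
22 0 [230.2 161.7]
22 -14 [230.4 166. ]
-11 0 [243. 158.]
-11 -14 [243.  162.3]
-22 0 [247.2 156.8]
-22 -14 [247.2 161.1]
[[128 132 103  29   6   8  10  11  17  58 111 136 136 137 116  62  17  12
   19  21  12  17  74 120 135 134]
 [135 139 116  53   9   7  12   9  18  60 112 136 137 137 115  60  17  15
   19  21  13  25  98 136 136 134]
 [132 133 112  58  10   9  11   7  22  76 121 135 134 135 114  59  16  15
   18  18  12  34 104 139 135 133]
 [135 135 122  79  17   6  10  10  22  79 123 137 137 137 114  56  14  12
   18  19  10  38 106 139 136 136]
 [135 138 126  82  17   4  10  10  25  86 141 163 166 166 138  74  21   7
   18  15  14  53 113 140 137 135]
 [136 138 125  83  19   4  12  12  21  78 147 180 179 179 176 144  81  25
   15  13  14  55 111 137 134 134]
 [137 138 127  82  16   5   7  12  20  75 149 181 179 177 181 181 150  76
   20  14  13  55 110 137 134 133]
 [136 138 128  84  17   2   8  1
[... 1996 characters left out ...]
103 104
  104 103 104 105 105 104 104 105]]
148 [(586, -29, 301), (585, -24, 300), (572, 1, 287), (573, 5, 288), (573, 8, 287)]
150 [(582, -29, 292), (586, -24, 294), (575, 1, 284), (573, 6, 281), (573, 8, 281)]
152 [(577, -29, 281), (587, -24, 289), (574, 1, 276), (575, 5, 276), (575, 8, 277)]
154 [(576, -29, 274), (584, -24, 280), (573, 1, 269), (574, 5, 270), (575, 8, 270)]
156 [(574, -29, 266), (586, -25, 276), (572, 1, 262), (571, 6, 261), (574, 8, 263)]
158 [(286, -19, 0), (584, -25, 269), (293, 23, 2), (291, 30, 0), (292, 34, 0)]
160 [(297, -20, 0), (584, -25, 262), (301, 23, 0), (299, 30, -1), (302, 33, 1)]
162 [(309, -21, 1), (305, -14, -2), (313, 22, 2), (310, 29, 0), (313, 32, 2)]
```

Request:
{"fn": "carry_out", "kwargs": {"targets": [[[0,1.5,0],[0,0,0],-1],[[0,1.5,0],[0,0,0],-1],[[0,0,0],[0,0,0],-1]]}}

```text
clock: 18.85
tcp_pos: [0.5711, -0.0097, 0.0915]
tool_rot: [-1.571, 0.0, 0.0]
contact_force: [0.4, 0.4, 0.3]
opening: 0.006
```

Request:
{"fn": "carry_out", "kwargs": {"targets": [[[0,1.5,0],[0,0,0],-1],[[0,1.5,0],[0,0,0],-1],[[0,0,0],[0,0,0],-1]]}}

```text
clock: 19.15
tcp_pos: [0.5711, -0.0097, 0.0885]
tool_rot: [-1.571, 0.0, 0.0]
contact_force: [0.1, -0.5, 0.5]
opening: 0.007
```

Request:
{"fn": "carry_out", "kwargs": {"targets": [[[0,1,0],[0,0,0],-1],[[0,1,0],[0,0,0],-1],[[0,0,0],[0,0,0],-1]]}}

```text
clock: 19.45
tcp_pos: [0.5712, -0.0097, 0.0866]
tool_rot: [-1.571, 0.0, 0.0]
contact_force: [0.0, -0.5, -1.0]
opening: 0.01
```

Request:
{"fn": "carry_out", "kwargs": {"targets": [[[0,1,0],[0,0,0],-1],[[0,1,0],[0,0,0],-1],[[0,0,0],[0,0,0],-1]]}}

```text
clock: 19.75
tcp_pos: [0.5712, -0.0097, 0.0846]
tool_rot: [-1.571, 0.0, 0.0]
contact_force: [0.0, -0.8, -1.3]
opening: 0.005
```

Request:
{"fn": "carry_out", "kwargs": {"targets": [[[0,1,0],[0,0,0],-1],[[0,1,0],[0,0,0],-1],[[0,0,0],[0,0,0],-1]]}}

```text
clock: 20.05
tcp_pos: [0.5718, -0.0098, 0.0839]
tool_rot: [-1.571, -0.001, -0.001]
contact_force: [-1.9, 0.5, 8.1]
opening: 0.008
```

Request:
{"fn": "carry_out", "kwargs": {"targets": [[[0,1,0],[0,0,0],-1],[[0,0,0],[0,0,0],-1]]}}

```text
clock: 20.25
tcp_pos: [0.5722, -0.0098, 0.0839]
tool_rot: [-1.571, -0.002, -0.002]
contact_force: [-2.4, 0.6, 12.6]
opening: 0.004
```

Request:
{"fn": "carry_out", "kwargs": {"targets": [[[0,1.2,0],[0,0,0],-1],[[0,0,0],[0,0,0],-1],[[0,-15,0],[0,0,0],-1],[[0,-45,0],[0,0,0],-1],[[0,-45,0],[0,0,0],-1],[[0,-45,0],[0,0,0],-1],[[0,-45,0],[0,-0.14,0],-0.5],[[0,-45,0],[0,-0.14,0],-0.5],[[0,-30,0],[0,-0.14,0],-0.4],[[0,0,0],[0,-0.14,0],-0.4],[[0,0,0],[0,-0.14,0],-0.4],[[0,0,0],[0,-0.14,0],-0.4]]}}

```text
clock: 21.45
tcp_pos: [0.571, -0.0096, 0.3509]
tool_rot: [-1.468, -0.661, 0.66]
contact_force: [-0.0, -0.5, -0.5]
opening: 0.289
```

Request:
{"fn": "carry_out", "kwargs": {"targets": [[[0,0,0],[0,-0.14,0],-0.2],[[0,0,0],[0,-0.14,0],-0.2],[[0,0,0],[0,-0.14,0],-0.2],[[0,0,0],[0,-0.14,0],-0.2],[[0,0,0],[0,-0.14,0],-0.2],[[0,0,0],[0,-0.03,0],-0.2],[[40,0,8],[0,0,0],-0.2],[[40,0,8],[0,0,0],-0.2],[[40,0,8],[0,0,0],-0.2],[[40,0,8],[0,0,0],-0.2],[[40,0,8],[0,0,0],-0.2],[[40,0,6],[0,0,0],-0.2]]}}

```text
clock: 22.65
tcp_pos: [0.5246, 0.2319, 0.3505]
tool_rot: [-1.211, -1.207, 1.207]
contact_force: [0.7, 0.2, 0.6]
opening: 0.402
```

Request:
{"fn": "carry_out", "kwargs": {"targets": [[[0,0,0],[0,0,0],-0.2],[[0,0,0],[0,0,0],-0.2],[[0,0,0],[0,0,0],-0.2]]}}

```text
clock: 22.95
tcp_pos: [0.5256, 0.2294, 0.3504]
tool_rot: [-1.211, -1.207, 1.208]
contact_force: [-0.2, -1.1, -0.0]
opening: 0.403
```

Run:
```python
exec(open('st.py').read())
A=[]
for n in('scene','top'):
    d=cam(n); C=cloud(d)
    m=(C[...,2]>.25)&(C[...,2]<.28)&(C[...,0]>.46)&(C[...,0]<.6)&(C[...,1]>.18)&(C[...,1]<.3)
    k,lab,st,cen=cv2.connectedComponentsWithStats(m.astype(np.uint8))
    for i in range(1,k):
        if st[i,4]>10: q=C[lab==i]; print(n,st[i],q.mean(0).round(4),q.min(0).round(3),q.max(0).round(3))
    m=(abs(C[...,0]-.57)<.03)&(abs(C[...,1]+.01)<.025)&(C[...,2]>.085)&(C[...,2]<.11)
    if m.sum()>5:
        v,u=np.where(m); print(n,'head top',m.sum(),C[m].mean(0).round(4),onplane(d,u.mean(),v.mean(),.094).round(4),np.median(C[m][:,2]))
    im=d['image']; A.append(im[80:240,180:400] if n=='scene' else im[90:250,130:350])
cv2.imwrite('pics/l1.png',cv2.resize(np.hstack(A)[...,::-1],None,fx=1.8,fy=1.8,interpolation=cv2.INTER_CUBIC))
```

```text
t 22.95 tcp [525.6 229.4 350.4] F [-0.2 -1.1 -0. ] op 0.403 q [ 0.22  0.33  1.37 -0.    1.44 -1.35]
[[0.0023, -0.0001, -1.0], [1.0, -0.0008, 0.0023], [-0.0008, -1.0, 0.0001]]
scene [325 125  19  32 162] [0.5324 0.2328 0.2643] [0.475 0.219 0.25 ] [0.581 0.241 0.271]
scene head top 50 [ 0.5727 -0.0101  0.0934] [ 0.5733 -0.0101  0.094 ] 0.09385684647015469
top head top 51 [ 0.5708 -0.0098  0.0948] [ 0.571  -0.0098  0.094 ] 0.09502695980926323
```

View pics/l1.png

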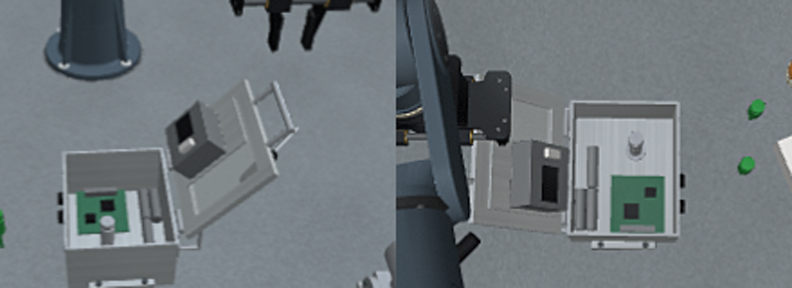

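```bash
cat > fin.py <<'E'
from h import *
s=manip.sense(); t=s['tcp_pos']
d=cam('scene'); C=cloud(d)
m=(abs(C[...,0]-t[0])<.03)&(abs(C[...,1]-t[1])<.045)&(C[...,2]>t[2]-.03)&(C[...,2]<t[2]+.06)&(d['image'].max(-1)<60)
k,lab,st,cen=cv2.connectedComponentsWithStats(m.astype(np.uint8))
for i in range(1,k):
    if st[i,4]>6: q=C[lab==i]; print('finger',st[i],q.mean(0).round(4),q.min(0).round(4),q.max(0).round(4), 'tip rel',(q[:,2].min()-t[2]).round(4))
E
python3 fin.py
```

```text
finger [328  87   9  22 111] [0.5323 0.2025 0.3883] [0.5146 0.1959 0.3625] [0.5379 0.2095 0.41  ] tip rel 0.012
finger [347  86  12  22 132] [0.5309 0.2486 0.3878] [0.5148 0.2439 0.3614] [0.5377 0.258  0.4103] tip rel 0.0109
```

Request:
{"fn": "carry_out", "kwargs": {"targets": [[[4,30,0],[0,0,0],-0.2],[[4,30,0],[0,0,0],-0.2],[[0,10,0],[0,0,0],-0.2],[[0,0,0],[0,0,0],-0.2],[[0,0,0],[0,0,0],-0.2]]}}

```text
clock: 23.6
tcp_pos: [0.5264, 0.238, 0.2815]
tool_rot: [-1.211, -1.209, 1.207]
contact_force: [0.1, -0.2, 0.1]
opening: 0.398
```

```bash
python3 st.py; python3 fin.py
```

```text
t 23.6 tcp [526.4 238.  281.5] F [ 0.1 -0.2  0.1] op 0.398 q [ 0.23  0.39  1.47 -0.    1.28 -1.34]
[[0.0017, 0.0017, -1.0], [1.0, 0.0002, 0.0017], [0.0002, -1.0, -0.0017]]
finger [345 111  11  21 118] [0.5309 0.257  0.3207] [0.5139 0.2533 0.2939] [0.5402 0.2658 0.341 ] tip rel 0.0124
finger [328 115   8  17  90] [0.5333 0.2119 0.3184] [0.5173 0.2037 0.2942] [0.5385 0.2189 0.3413] tip rel 0.0127
```

Request:
{"fn": "carry_out", "kwargs": {"targets": [[[0,15,0],[0,0,0],-0.2],[[0,10,0],[0,0,0],-0.2],[[0,10,0],[0,0,0],-0.2],[[0,8,0],[0,0,0],-0.2],[[0,0,0],[0,0,0],-0.2],[[0,0,0],[0,0,0],-0.2]]}}

```text
clock: 24.25
tcp_pos: [0.5256, 0.2384, 0.2375]
tool_rot: [-1.21, -1.209, 1.209]
contact_force: [0.3, -0.3, -0.2]
opening: 0.402
```

```bash
python3 st.py; python3 fin.py
```

```text
t 24.25 tcp [525.6 238.4 237.5] F [ 0.3 -0.3 -0.2] op 0.402 q [ 0.23  0.43  1.53 -0.    1.18 -1.34]
[[0.0008, -0.0, -1.0], [1.0, -0.0, 0.0008], [-0.0, -1.0, 0.0]]
finger [342 126  10  19 103] [0.5301 0.2576 0.2746] [0.5158 0.2535 0.25  ] [0.538  0.2666 0.2966] tip rel 0.0125
finger [325 129   8  17  82] [0.5322 0.2122 0.2755] [0.5133 0.204  0.2482] [0.5371 0.2196 0.2968] tip rel 0.0107
```

Request:
{"fn": "carry_out", "kwargs": {"targets": [[[0,0,0],[0,0,0],-0.5],[[0,0,0],[0,0,0],-0.7],[[0,0,0],[0,0,0],-0.8],[[0,0,0],[0,0,0],-1],[[0,0,0],[0,0,0],-1],[[0,0,0],[0,0,0],-1],[[0,0,0],[0,0,0],-1]], "grip_force": 25}}

```text
clock: 25.0
tcp_pos: [0.5256, 0.2382, 0.2377]
tool_rot: [-1.21, -1.209, 1.209]
contact_force: [0.8, -1.5, 2.7]
opening: 0.101
```

```bash
python3 st.py; python3 fin.py
```

```text
t 25.0 tcp [525.6 238.2 237.7] F [ 0.8 -1.5  2.7] op 0.101 q [ 0.23  0.43  1.53 -0.    1.18 -1.34]
[[0.0009, 0.0002, -1.0], [1.0, -0.0002, 0.0009], [-0.0002, -1.0, -0.0002]]
finger [330 128  17  18 161] [0.5316 0.2345 0.2778] [0.5117 0.2175 0.2484] [0.5375 0.2526 0.2975] tip rel 0.0107
```

Run:
```python
import numpy as np
u=np.linspace(0,1,25); s=u+0*u; s=(1-np.cos(np.pi*u))/2*.5+u*.5
a=2.30-.55*s; y=-211*np.cos(a); z=211*np.sin(a)
Y=np.round(y-y[0],1);Z=np.round(z-z[0],1)
print([[round(p,1),round(-q,1)] for p,q in zip(np.diff(Y),np.diff(Z))])
```

```text
[[np.float64(-2.0), np.float64(-1.8)], [np.float64(-2.4), np.float64(-2.0)], [np.float64(-2.8), np.float64(-2.3)], [np.float64(-3.2), np.float64(-2.6)], [np.float64(-3.6), np.float64(-2.8)], [np.float64(-4.0), np.float64(-2.9)], [np.float64(-4.3), np.float64(-3.0)], [np.float64(-4.6), np.float64(-3.0)], [np.float64(-5.0), np.float64(-3.1)], [np.float64(-5.2), np.float64(-3.0)], [np.float64(-5.4), np.float64(-3.0)], [np.float64(-5.5), np.float64(-2.8)], [np.float64(-5.6), np.float64(-2.6)], [np.float64(-5.7), np.float64(-2.5)], [np.float64(-5.5), np.float64(-2.2)], [np.float64(-5.5), np.float64(-2.0)], [np.float64(-5.3), np.float64(-1.8)], [np.float64(-5.0), np.float64(-1.6)], [np.float64(-4.7), np.float64(-1.3)], [np.float64(-4.4), np.float64(-1.1)], [np.float64(-4.0), np.float64(-1.0)], [np.float64(-3.6), np.float64(-0.8)], [np.float64(-3.1), np.float64(-0.6)], [np.float64(-2.6), np.float64(-0.5)]]
```

Request:
{"fn": "carry_out", "kwargs": {"targets": [[[-2,-1.8,0],[0,0,0],-1],[[-2.4,-2,0],[0,0,0],-1],[[-2.8,-2.3,0],[0,0,0],-1],[[-3.2,-2.6,0],[0,0,0],-1],[[-3.6,-2.8,0],[0,0,0],-1],[[-4,-2.9,0],[0,0,0],-1],[[-4.3,-3,0],[0,0,0],-1],[[-4.6,-3,0],[0,0,0],-1]]}}

```text
clock: 25.85
tcp_pos: [0.5251, 0.2114, 0.2584]
tool_rot: [-1.209, -1.209, 1.208]
contact_force: [-1.0, 3.2, 0.2]
opening: 0.102
```

```bash
python3 st.py
```

```text
t 25.85 tcp [525.1 211.4 258.4] F [-1.   3.2  0.2] op 0.102 q [ 0.18  0.4   1.53  0.    1.22 -1.39]
[[0.0009, -0.0004, -1.0], [1.0, 0.0008, 0.0009], [0.0008, -1.0, 0.0004]]
```

Request:
{"fn": "carry_out", "kwargs": {"targets": [[[-5,-3.1,0],[0,0,0],-1],[[-5.2,-3,0],[0,0,0],-1],[[-5.4,-3,0],[0,0,0],-1],[[-5.5,-2.8,0],[0,0,0],-1],[[-5.6,-2.6,0],[0,0,0],-1],[[-5.7,-2.5,0],[0,0,0],-1],[[-5.5,-2.2,0],[0,0,0],-1],[[-5.5,-2,0],[0,0,0],-1]]}}

```text
clock: 26.65
tcp_pos: [0.5246, 0.1675, 0.2795]
tool_rot: [-1.209, -1.207, 1.21]
contact_force: [-3.9, 3.3, 4.1]
opening: 0.105
```

Request:
{"fn": "carry_out", "kwargs": {"targets": [[[-5.3,-1.8,0],[0,0,0],-1],[[-5,-1.6,0],[0,0,0],-1],[[-4.7,-1.3,0],[0,0,0],-1],[[-4.4,-1.1,0],[0,0,0],-1],[[-4,-1,0],[0,0,0],-1],[[-3.6,-0.8,0],[0,0,0],-1],[[-3.1,-0.6,0],[0,0,0],-1],[[-2.6,-0.5,0],[0,0,0],-1],[[0,0,0],[0,0,0],-1],[[0,0,0],[0,0,0],-1],[[0,0,0],[0,0,0],-1],[[0,0,0],[0,0,0],-1]]}}

```text
clock: 27.85
tcp_pos: [0.5242, 0.1345, 0.2874]
tool_rot: [-1.209, -1.206, 1.211]
contact_force: [-5.7, 1.2, 2.3]
opening: 0.104
```

Run:
```python
exec(open('st.py').read())
t=s['tcp_pos']; print('delta',(t-[.5256,.2382,.2377]).round(4))
y=.2382-.0; # bar start assumed at a=2.30
print('lid angle from tcp delta',np.arctan2(.1573+t[2]-.2377,-(.1406+t[1]-.2382)))
for n in('scene','top'):
    d=cam(n); C=cloud(d); im=d['image'].astype(int)
    # lid frame/side points: region above hinge, x away from the hand
    for lo,hi in((.43,.47),(.585,.625)):
        m=(C[...,0]>lo)&(C[...,0]<hi)&(C[...,2]>.13)&(C[...,2]<.275)&(C[...,1]>.06)&(C[...,1]<.2)
        q=C[m]
        if len(q)>20: p=np.polyfit(q[:,2],q[:,1],1); print(n,lo,len(q),'slope dy/dz',p[0].round(3),'angle',np.pi/2+np.arctan(p[0]),'y at hinge',np.polyval(p,.106).round(4))
print([manip.sense()['contact_force'].round(2).tolist()])
```

```text
t 27.85 tcp [524.2 134.5 287.4] F [-5.7  1.2  2.3] op 0.104 q [ 0.05  0.33  1.54 -0.    1.27 -1.52]
[[0.0008, -0.003, -1.0], [1.0, -0.0016, 0.0008], [-0.0016, -1.0, 0.003]]
delta [-0.0014 -0.1037  0.0497]
lid angle from tcp delta 1.7470372786084325
scene 0.43 195 slope dy/dz 0.701 angle 2.1823692203250515 y at hinge 0.0102
scene 0.585 259 slope dy/dz 0.179 angle 1.7479548182702653 y at hinge 0.0905
top 0.43 205 slope dy/dz -0.107 angle 1.4639878563474373 y at hinge 0.0924
[[-4.2, 1.51, 2.92]]
```

Request:
{"fn": "carry_out", "kwargs": {"targets": [[[0,0,0],[0,0,0],-1],[[0,0,0],[0,0,0],-1],[[0,0,0],[0,0,0],-1],[[0,0,0],[0,0,0],-1],[[0,0,0],[0,0,0],-1]]}}

```text
clock: 28.45
tcp_pos: [0.5242, 0.1345, 0.2874]
tool_rot: [-1.209, -1.206, 1.211]
contact_force: [-5.7, 1.0, 3.0]
opening: 0.101
```

Run:
```python
exec(open('st.py').read())
d=cam('scene'); C=cloud(d)
m=(abs(C[...,0]-.57)<.03)&(abs(C[...,1]+.01)<.025)&(C[...,2]>.085)&(C[...,2]<.11)
print('head top',m.sum(),C[m].mean(0).round(4))
m=(C[...,0]>.585)&(C[...,0]<.625)&(C[...,2]>.13)&(C[...,2]<.275)&(C[...,1]>.06)&(C[...,1]<.2); q=C[m]
print('lid',np.pi/2+np.arctan(np.polyfit(q[:,2],q[:,1],1)[0]), 'qd',abs(manip.sense()['qd']).max())
print(manip.finish_job())
```

```text
t 28.45 tcp [524.2 134.5 287.4] F [-5.7  1.   3. ] op 0.101 q [ 0.05  0.33  1.54 -0.    1.27 -1.52]
[[0.0007, -0.003, -1.0], [1.0, -0.0016, 0.0007], [-0.0016, -1.0, 0.003]]
head top 51 [ 0.5729 -0.0103  0.0933]
lid 1.7479627470357246 qd 0.0016639066681151827
the job is handed in; nothing more can be done
None
```

I put the tall-headed logger in the well, pressed it home and let go. I then gripped the lid's bar, swung it up slowly to its balance point, and handed the job in at about 28.5 s while still holding it still.

**Last checks**
- **Logger:** the head's top measured 93 to 95 mm above the bench in the two cameras, against 94 mm expected when fully home. A push from above with closed fingertips met firm resistance at about 13 N.
- **Lid:** the angle was 1.747 rad from the arm's travel and 1.748 rad from camera depth, against a target of 1.75. The grip opening and arm position stayed steady, and joint speeds were near zero.
- **Lid fits that disagreed:** two other camera depth fits gave 2.18 and 1.46 rad. I put this down to the module or the hand being in view and did not use them.
- **Side force:** about 6 N remained along the bar at the end; I left it as it was.
- **Bystanders:** the other loggers, jar, screwdriver and transmitter were not measured again at the end.

**What did not match the description**
- **Fingertips:** they sit about 10 mm behind the reported TCP, not 14 mm ahead. So the first grip caught only the top of the head and the logger hung slightly tilted. I tilted the tool to correct this before inserting, and allowed for it when gripping the bar.

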